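# Unlock the telescoping length gauge with its setting pin and hold it at the rider

## Task

On the tool seller's table, pull the setting pin (the one with the square wooden grip) up out of the wooden tool holder, put its steel end down the square well in the head of the telescoping length gauge and push the lock button at the bottom fully down. With the pin in the well, draw the sprung arm out along the scale until its pointer stands level with the rider clamped at the scale mark, and hold it there: the program finishes while still gripping the pin and keeping the arm at the mark, with the pin still in the well. Leave the other tools where they are.

Things in the scene. Friction and masses are not known exactly. Their poses are not given: they have to be found in the camera images.
- holder: fixed upright wooden block 50 (its x) x 210 (its y) x 55 high, origin under its centre; three square blind holes 14 x 14 mm and 45 deep in its top, in a row along its y at -70, 0 and +70 mm. Each holds one upright tool with a 12 mm shank; which tool is in which hole varies
- pin_grip (a point): setting pin (loose, 0.1 to 0.16 kg, 135 mm tall): plain wooden grip 26 x 26 mm square, 60 mm tall, on a round steel shank 12 mm wide, 75 mm long. This point is the grip's centre, 105 mm above the shank's lower end; the grip's faces look along its x and y, its z runs up the pin. In the holder its lower end is 10 mm above the table
- pin_tip (a point): lower end of the setting pin's steel shank, on its axis (its edge is chamfered 3 mm)
- file_handle: bystander in the holder: 12 mm steel shank with a round, bulging turned wooden handle (30 mm wide, top 180 mm above the table); origin at its lower end
- ball_punch: bystander in the holder: 12 mm steel shank with a 30 mm steel ball on top (top 111 mm above the table); origin at its lower end
- gauge: fixed base of the length gauge: wooden board 125 (its x) x 420 (its y) x 18 mm, an aluminium sleeve (top 63 mm above the table) at its -y end, a scale strip with black marks every 10 mm along its +x side. Origin on the table under the well when the arm is home; the arm extends along its +y. A steel catch on its -x side blocks the arm's latch tongue at home
- slide: sliding arm: grey head block 50 x 50 mm, top 82 mm above the table, on a bar telescoping out of the sleeve, 0 (home) to 170 mm along the gauge's +y. A spring pulls it home: 2.4 N at home, 3.8 N fully out, plus slight friction. At home it is locked until the button is down; beyond 30 mm out it slides freely with the button up or down. Axes like the gauge's; origin on the table under the well
- well (a point): centre of the mouth of the square well in the top of the arm's head: 19 x 19 mm with a 4 mm chamfer round the mouth, straight down along -z; the button's top lies 30 mm below this point. Moves with the arm
- lock (a joint): travel of the sprung lock button at the bottom of the well, m: 0 up (locked), 0.009 fully down; it frees the arm beyond about 0.006. It takes 3 N to start and 6 N to hold fully down, and it springs up when released (it moves with the arm; below 0.009 a rigid stop)
- pointer (a point): tip of the thin steel pointer that sticks out of the arm's head to the gauge's +x side over the scale, 23.5 mm above the table, 58 mm from the well's axis and level with it along y; moves with the arm
- rider: small dark steel slide with a brass thumb screw, 16 x 16 x 20 mm, fixed on the scale's outer edge at the wanted mark, 60 to 140 mm out from the arm's home; its 3 mm nose points at the scale. Origin under its centre; axes like the gauge's. The pointer is level with it when the pointer tip's y in the rider's frame is 0
- screwdriver: bystander: screwdriver lying on the table
- wrench: bystander: steel wrench lying on the table
- hammer: bystander: hammer lying on the table
- kettle: bystander: small copper kettle, 84 mm wide, 95 mm tall
Not all that is in view belongs to the job. Leave any blue look-alike of the holder alone.

How it is judged:
By the outcome, as a careful person would: the job done as asked, in the order asked, and still so for the second after the job is handed in, while the arm keeps its last pose, push and grip.
It also fails if it takes over 51 s, if anything falls off the work surface, if the arm or the gripper's body presses on something with over 40 N, if the wrist force passes 120 N, or if a joint passes its speed limit or range.

## Robot

A 6-joint arm with a two-finger parallel gripper is mounted at the origin on the work surface. World frame = base frame: x ahead of the robot, y to its left, z up, the work surface at z = 0. Lengths are in m, angles in rad, forces in N, time in s.
With the tool pointing down it reaches from about 0.4 to 0.825 m from the base axis. Payload 7 kg.
Tool frame: the origin (TCP) lies on the centre line of the jaws, within the pads' length; the fingertips stand 25 mm ahead of it and the grasp point (between the pads) lies 6 mm ahead of it; z points along the fingers, y is the direction in which the jaws open and shut (so a half turn about z gives the same grasp; the last joint's range is limited). The gripper opens to 88 mm and grips with 3 to 60 N. Pads are 19 mm wide; open, the fingers measure 130 mm over their backs; the gripper's body (78 mm by 193 mm) begins 47 mm behind the grasp point.
Start: joints at [-0.872, 0.359, 0.012, 0, -1.224, -0.288], TCP at [0.27, -0.619, 0.225] pointing down, gripper open.
Joint ranges: [-3.07, 3.07], [-1.43, 2.12], [-1.02, 1.25], [-3.03, 1.67], [-3.05, -0], [-3.03, 3.03]. Speed limits (rad/s): [2.39, 2.39, 3.01, 3.14, 3.14, 3.14].

## Interface

Orientations are given as [roll, pitch, yaw] about the fixed x, y, z axes, in that order (R = Rz(yaw) Ry(pitch) Rx(roll)).
In Python, from station import * gives the robot as it stands. The module is installed in compiled form; this text tells all that it offers.
- The arm moves only by the tool step_arm, never from a script. Its argument "commands" is text: rows parted by semicolons, each of 6 numbers parted by spaces: the shift along the tool's x, y, z in mm, then the turn, a rotation vector about the tool's x, y, z in rad. A call has 1 to 8 rows; each row shifts and turns the commanded pose from where the row before left it, along the tool's axes as they then stand; what a row does not reach is not made up. A row lasts 1/8 s, in which the tool goes at most 62.5 mm and 10.7 degrees, less where a joint would pass 70% of its speed; a pose out of reach is approached as far as the arm can. A call is refused whole if a number of a shift passes 62.5 or a number of a turn 0.188, either way. A call with a gripper value outside its range is refused whole. "jaw" is the finger opening in mm, from 0 to 87.6, set as the call begins (left out, the last holds). The fingers move at their own pace and stop on an object; "grip_force" is the grip in N (left out, the last holds). Time passes only in rows, so rows that do not move let the fingers close. It gives the time, the measured TCP pose, the force and the opening at its end, in the units of the state.
- get_state(): the state, without advancing time (a new reading comes with each control period).
- grab_frame(name): name is "scene" or "top" or "wrist"; returns a dict with "frame" (420x560x3 uint8, red, green, blue), "fovy" (degrees; the focal length in pixels is half the picture's height over the tangent of half this angle, whatever the lens; pixels are square), "cx", "cy" (the principal point, pixels), "k1" (the pictures are not rectified: a ray, as slopes to the right and down, at radius r is drawn at 1 + k1 r^2 times it, then the intrinsics apply), "rvec" (rotation vector, rad) and "tvec" (3), from world to camera coordinates, as OpenCV has them; the wrist camera has in their place "tool_from_camera" (4x4, takes a point from camera to tool coordinates, whose origin is the TCP and whose axes are the flange's). Camera axes: x right, y down, z forward; pixel columns grow to the right and rows downward; lengths in m; the calibration is good to about 2 mm. A picture is of the moment at which its call begins: read the wrist's pose just before it. There is no depth.
- job_done(): hands the job in, once; it reports no verdict.
Trained networks look in a picture, given as the dict that the camera call returned (one of the last four; its "shot" number tells which), for a name from the list of things; names that differ only in an ending like _2 or _b are one class to them, and where a whole thing is asked for, a point or a joint stands for the part that bears it (a point fixed in the world has none). Each returns a list of dicts, best first, with "conf" (0 to 1); they miss things now and then, are a little off and sometimes report something else, mostly with a low value. They report only what shows in the picture. A call takes as long as a camera call. They do not tell look-alikes from the thing itself.
- recognise(picture, name): "pixel" ([column, row] in pixels, amid what is visible of it).
The state is a dict: "t": time; "q": joint angles; "qd": joint speeds; "joint_efforts": joint torques, N m; "eef_pos": TCP position; "ee_rot": TCP orientation; "force": force on the tool from outside, world axes, zero at the start; "moment": the same for the moment, N m; "width": finger opening in m.
Only numpy, scipy, OpenCV 4.12 (cv2) and the standard library are available. Lean on these libraries where they do the work, as an engineer would, in place of code of your own. Each camera call takes 0.05 s, during which the arm holds its last target.

## Working session

There is one attempt and no reset: what is moved stays moved. The work goes in short steps, Python scripts to look and compute and a tool call to move; the robot and the scene stay as the last step left them, time stands still between calls to the robot, and variables do not carry over. Pictures are saved under pics/ and viewed, and the job is handed in when it is done.

Besides the shell and the picture viewer there is one more tool, called after ">>>" as name(argument=value, ...), one argument or row to a line, values as JSON. step_arm: Moves the arm, as the interface text tells. Its arguments: {"type":"object","properties":{"commands":{"type":"string"},"jaw":{"type":"number"},"grip_force":{"type":"number"}},"required":["commands"]}

```bash
mkdir -p pics
cat > h.py <<'E'
from station import *
import numpy as np, cv2, pickle
from scipy.spatial.transform import Rotation as Ro
def cam(p, st=None):
    f=(p['frame'].shape[0]/2)/np.tan(np.radians(p['fovy'])/2)
    if 'rvec' in p:
        R=cv2.Rodrigues(np.array(p['rvec'],float))[0]; t=np.array(p['tvec'],float).ravel()
    else:
        T=np.array(p['tool_from_camera']); W=np.eye(4); W[:3,:3]=Ro.from_euler('xyz',st['ee_rot']).as_matrix(); W[:3,3]=st['eef_pos']
        C=np.linalg.inv(W@T); R=C[:3,:3]; t=C[:3,3]
    return dict(f=f,cx=p['cx'],cy=p['cy'],k1=p['k1'],R=R,t=t)
def proj(c,X):
    X=np.atleast_2d(X); Y=X@c['R'].T+c['t']; s=Y[:,:2]/Y[:,2:]; r2=(s**2).sum(1,keepdims=True)
    return s*(1+c['k1']*r2)*c['f']+[c['cx'],c['cy']]
def ray(c,px):
    d=(np.array(px,float)-[c['cx'],c['cy']])/c['f']; s=d.copy()
    for _ in range(30): s=d/(1+c['k1']*(s@s))
    v=c['R'].T@np.r_[s,1]; o=-c['R'].T@c['t']; return o,v
def atz(c,px,z):
    o,v=ray(c,px); return o+v*(z-o[2])/v[2]
def shot(name,fn):
    st=get_state(); p=grab_frame(name); cv2.imwrite('pics/'+fn,p['frame'][:,:,::-1]); c=cam(p,st)
    pickle.dump((p['frame'],c),open('pics/'+fn+'.pkl','wb')); return p,c
E
cat > a.py <<'E'
from h import *
print(get_state())
for n in ('top','scene','wrist'):
    p,c=shot(n,n+'0.png')
    print(n,p['fovy'],-c['R'].T@c['t'])
    for k in ('pin_grip','holder','file_handle','ball_punch','gauge','slide','well','pointer','rider','kettle'):
        print(k,[(np.round(d['pixel']).tolist(),round(d['conf'],2)) for d in recognise(p,k)[:3]])
E
python3 a.py
```

```text
{'t': 0.0, 'q': array([-8.71893183e-01,  3.59393868e-01,  1.10304048e-02, -3.56543080e-04,
       -1.22409721e+00, -2.88119144e-01]), 'qd': array([ 0.00034606, -0.00057048, -0.00034153,  0.00066716, -0.00065569,
        0.00316271]), 'joint_efforts': array([-2.79102887e-04, -5.82721245e+01,  2.93045962e+01,  6.99710727e+00,
        6.85335224e-03, -1.41516525e-04]), 'eef_pos': array([ 0.26932816, -0.61838641,  0.22410464]), 'ee_rot': array([ 3.13990166e+00, -1.51616671e-04, -2.73092996e+00]), 'force': array([ 0.05071141, -1.16208596, -0.43363339]), 'moment': array([ 0.03547382,  0.02323276, -0.0197901 ]), 'width': 0.08778127757411051}
top 54.14877969902245 [ 0.38051528 -0.00230407  1.14849392]
pin_grip [([126.0, 174.0], 0.33)]
holder [([385.0, 297.0], 0.57)]
file_handle [([355.0, 230.0], 0.42)]
ball_punch []
gauge [([276.0, 168.0], 0.95), ([401.0, 224.0], 0.46)]
slide [([284.0, 174.0], 0.94)]
well [([283.0, 173.0], 0.58)]
pointer [([284.0, 172.0], 0.74)]
rider [([237.0, 152.0], 0.39), ([178.0, 250.0], 0.24), ([376.0, 227.0], 0.2)]
kettle [([431.0, 151.0], 0.92)]
scene 46.33283913287207 [1.33276057 0.05667144 0.9732342 ]
pin_grip [([174.0, 180.0], 0.64)]
holder [([172.0, 160.0], 0.78), ([175.0, 204.0], 0.76)]
file_handle [([199.0, 177.0], 0.62), ([265.0, 247.0], 0.54)]
ball_punch [([143.0, 192.0], 0.63)]
gauge [([261.0, 262.0], 0.86)]
slide [([265.0, 249.0], 0.8), ([172.0, 181.0], 0.24)]
well [([261.0, 246.0], 0.8)]
pointer [([262.0, 247.0], 0.69), ([297.0, 213.0], 0.45)]
rider [([314.0, 274.0], 0.6), ([144.0, 191.0], 0.54), ([175.0, 206.0], 0.29)]
kettle [([88.0, 269.0], 0.61)]
wrist 69.16933323117395 [ 0.20741602 -0.6466244   0.3855063 ]
pin_grip []
holder [([400.0, 398.0], 0.73)]
file_handle []
ball_punch []
gauge []
slide []
well []
pointer []
rider []
kettle []
```

View pics/top0.png

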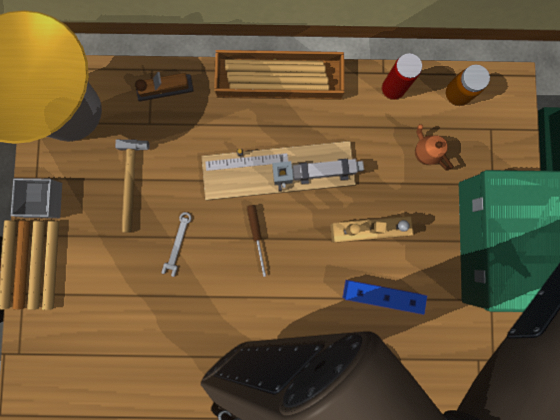

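View pics/scene0.png

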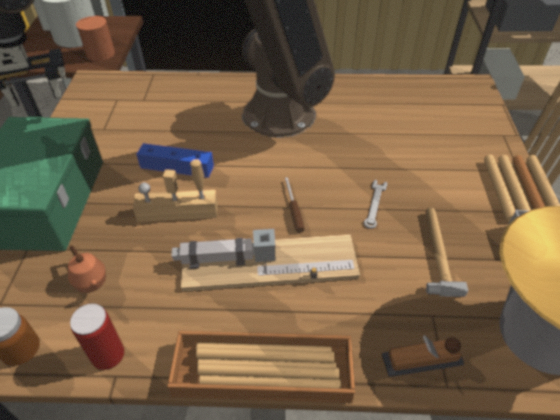

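Run:
```python
import cv2
a=cv2.imread('pics/top0.png');b=cv2.imread('pics/scene0.png')
cv2.imwrite('pics/t0a.png',cv2.resize(a[100:240,190:390],None,fx=4,fy=4,interpolation=cv2.INTER_CUBIC))
cv2.imwrite('pics/t0b.png',cv2.resize(a[190:320,310:460],None,fx=4,fy=4,interpolation=cv2.INTER_CUBIC))
cv2.imwrite('pics/s0a.png',cv2.resize(b[130:230,110:260],None,fx=5,fy=5,interpolation=cv2.INTER_CUBIC))
cv2.imwrite('pics/s0b.png',cv2.resize(b[190:330,200:390],None,fx=4,fy=4,interpolation=cv2.INTER_CUBIC))
```

```text
(no output)
```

View pics/t0a.png

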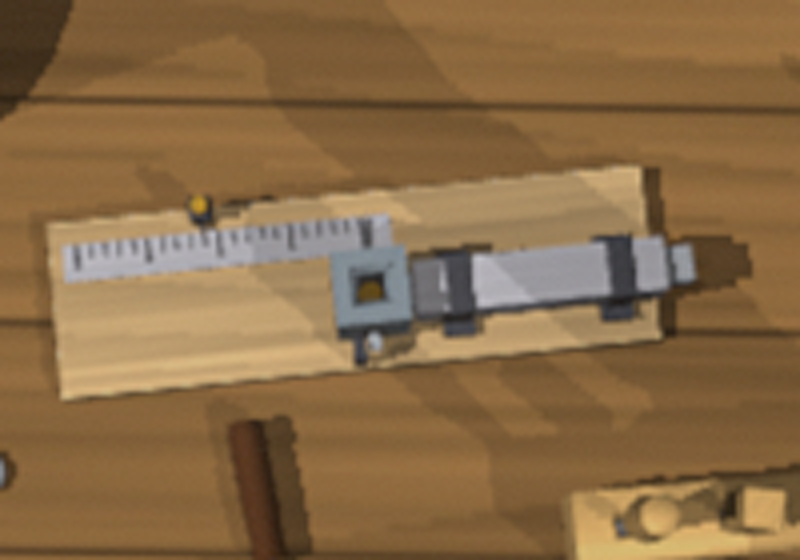

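View pics/t0b.png

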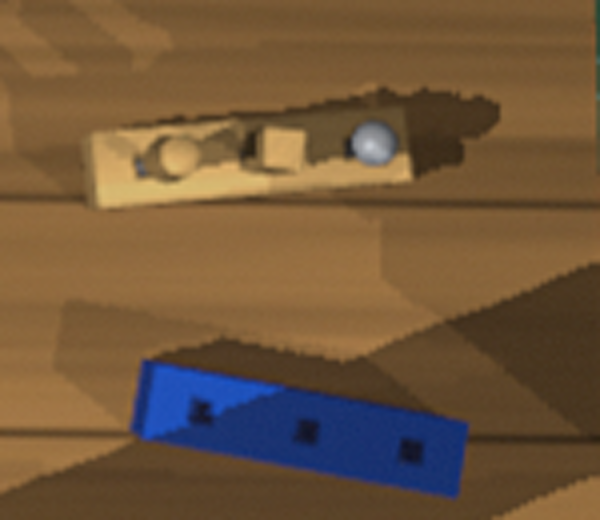

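View pics/s0a.png

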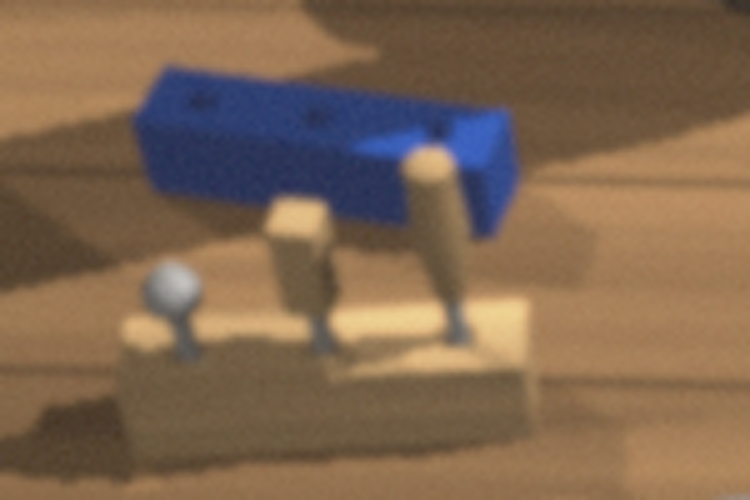

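View pics/s0b.png

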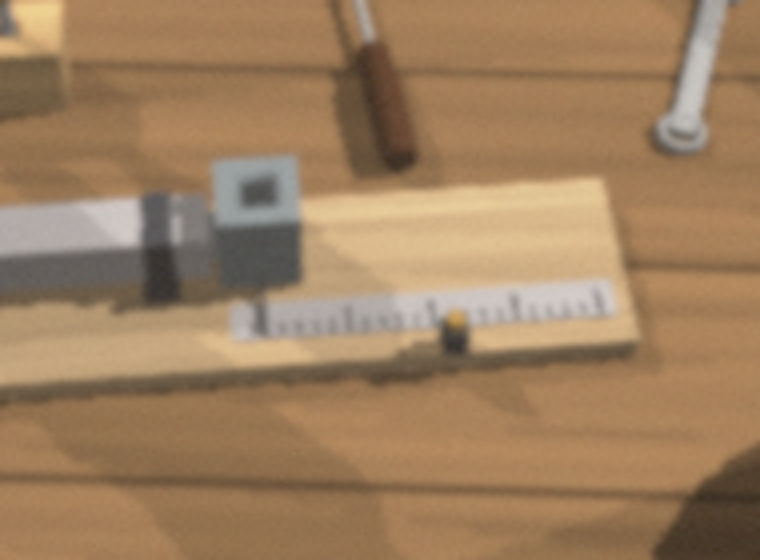

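The square grip sits in the holder's middle hole, at about (381,226) in the top view. The rider is at about (240,152) and the head at about (283,172).

```bash
cat > fit.py <<'E'
from h import *
from scipy.optimize import least_squares
F={n:pickle.load(open(f'pics/{n}0.png.pkl','rb')) for n in('top','scene')}
ct,cs=F['top'][1],F['scene'][1]
def t(a,o,s): return np.array(a,float)/s+o
TA=lambda a:t(a,(190,100),4); TB=lambda a:t(a,(310,190),4); SA=lambda a:t(a,(110,130),5); SB=lambda a:t(a,(200,190),4)
def rect(name,w,l,z,obs):
    # obs: list (cam, sx, sy, px)
    def pts(p):
        c,s=np.cos(p[2]),np.sin(p[2]); out=[]
        for cam_,sx,sy,px in obs:
            x,y=sx*w/2,sy*l/2; out.append(proj(cam_,[[p[0]+c*x-s*y,p[1]+s*x+c*y,z]])[0]-px)
        return np.array(out)
    r=least_squares(lambda p:pts(p).ravel(),[.45,0,0]); print(name,r.x,'\n',pts(r.x).round(1).tolist()); return r.x
rect('holder',.05,.21,.055,[(ct,-1,1,TB((100,208))),(ct,1,1,TB((92,132))),(ct,-1,-1,TB((412,180))),(ct,1,-1,TB((405,105)))])
rect('holder2',.05,.21,.055,[(cs,1,1,SA((530,370))),(cs,-1,1,SA((527,298))),(cs,-1,-1,SA((122,320))),(cs,1,-1,SA((120,390)))])
G=rect('board',.125,.42,.018,[(ct,1,1,TA((48,222))),(ct,-1,1,TA((62,400))),(ct,1,-1,TA((640,167))),(ct,-1,-1,TA((662,340)))])
rect('head',.05,.05,.082,[(ct,1,1,TA((332,255))),(ct,-1,1,TA((338,328))),(ct,1,-1,TA((410,245))),(ct,-1,-1,TA((412,320)))])
rect('head2',.05,.05,.082,[(cs,1,1,SB((300,225))),(cs,-1,1,SB((297,155))),(cs,1,-1,SB((220,228))),(cs,-1,-1,SB((212,160)))])
rect('well',.027,.027,.082,[(ct,1,1,TA((355,272))),(ct,-1,1,TA((357,306))),(ct,1,-1,TA((387,270))),(ct,-1,-1,TA((388,303)))])
rect('grip',.026,.026,.145,[(ct,1,1,TB((264,129))),(ct,-1,1,TB((262,163))),(ct,1,-1,TB((305,130))),(ct,-1,-1,TB((304,168)))])
print('grip scene top', atz(cs,SA((301,216)),.145))
yaw=G[2]; u=np.array([-np.sin(yaw),np.cos(yaw)])
print('rider screw top', atz(ct,TA((200,205)),.02), atz(cs,SB((456,318)),.02), 'u',u)
E
python3 fit.py
```

```text
holder [ 0.44818978 -0.25568395  0.10073201] 
 [[-0.1, -0.2], [0.1, 0.1], [0.2, -0.1], [-0.2, 0.1]]
holder2 [ 0.45113072 -0.25293155  0.10947548] 
 [[-0.6, -0.6], [0.3, 0.2], [1.2, 0.3], [-0.9, 0.2]]
board [ 0.61074232 -0.00073159  0.11233333] 
 [[-0.4, 0.3], [-0.3, -0.2], [0.5, -0.3], [0.2, 0.2]]
head [ 0.59437659 -0.01355517  0.0998028 ] 
 [[-0.0, -0.5], [0.1, -0.1], [-0.6, 0.4], [0.6, 0.3]]
head2 [ 0.59849679 -0.01094858  0.1085777 ] 
 [[0.6, -0.7], [-0.0, 0.4], [-0.9, -0.1], [0.3, 0.5]]
well [ 0.59383347 -0.01273931  0.07506612] 
 [[-1.2, -0.8], [-1.1, 0.8], [1.0, -0.9], [1.4, 0.9]]
grip [ 0.44821456 -0.25404378 -0.05656168] 
 [[-0.1, -1.0], [-0.1, 1.0], [0.2, -0.5], [-0.0, 0.5]]
grip scene top [ 0.45000631 -0.25075448  0.145     ]
rider screw top [0.66319902 0.10756051 0.02      ] [0.64099671 0.10781958 0.02      ] u [-0.11209723  0.99369724]
```

View pics/wrist0.png

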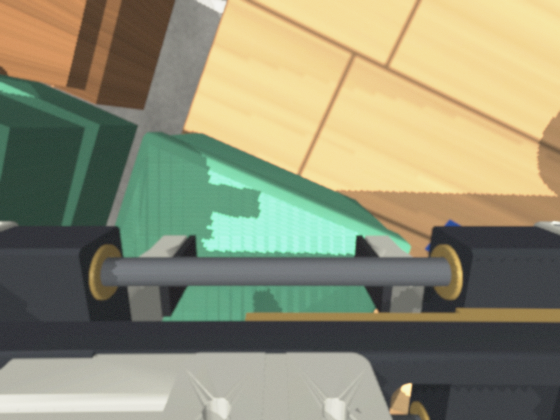

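Run:
```python
from h import *
for n in('top','scene'):
    c=pickle.load(open(f'pics/{n}0.png.pkl','rb'))[1]
    print(n,proj(c,[[.27,-.619,.225],[.449,-.2525,.145],[.594,-.0125,.082]]))
ct=pickle.load(open('pics/top0.png.pkl','rb'))[1];cs=pickle.load(open('pics/scene0.png.pkl','rb'))[1]
for px,z in (((480,172),.2),((480,172),.1),((463,300),.1),((463,300),.2)): print(atz(ct,px,z))
for px in ((92,121),(103,165),(20,118),(60,235)): print(px,[atz(cs,px,z).round(2) for z in (0,.1,.2)])
```

```text
top [[553.94311641 306.64746444]
 [380.30688184 226.53824199]
 [282.84789544 171.86438432]]
scene [[ 37.03757602 100.77370542]
 [169.57437794 172.90913721]
 [263.76643657 236.3960086 ]]
[ 0.5769783  -0.47505803  0.2       ]
[ 0.59769145 -0.52490062  0.1       ]
[ 0.26905821 -0.4714586   0.1       ]
[ 0.27968842 -0.42671303  0.2       ]
(92, 121) [array([ 0.06, -0.6 ,  0.  ]), array([ 0.19, -0.54,  0.1 ]), array([ 0.32, -0.47,  0.2 ])]
(103, 165) [array([ 0.27, -0.51,  0.  ]), array([ 0.38, -0.45,  0.1 ]), array([ 0.49, -0.39,  0.2 ])]
(20, 118) [array([ 0.05, -0.84,  0.  ]), array([ 0.18, -0.75,  0.1 ]), array([ 0.31, -0.66,  0.2 ])]
(60, 235) [array([ 0.54, -0.54,  0.  ]), array([ 0.62, -0.48,  0.1 ]), array([ 0.7 , -0.42,  0.2 ])]
```

```bash
cat > plan.py <<'E'
import sys,numpy as np
from h import *
# usage: plan.py x y z yaw n   (from measured pose + kept command file)
def plan(p0,r0,p1,r1,n):
    R0=Ro.from_euler('xyz',r0);R1=Ro.from_euler('xyz',r1); rv=(R0.inv()*R1).as_rotvec()
    rows=[]
    for i in range(n):
        Ra=R0*Ro.from_rotvec(rv*i/n)
        d=Ra.inv().apply((np.array(p1)-p0)/n)*1000
        rows.append(' '.join('%.1f'%v for v in d)+' '+' '.join('%.3f'%v for v in rv/n))
    return '; '.join(rows)
if __name__=='__main__':
    a=list(map(float,sys.argv[1:])); st=get_state()
    print(st['t'],st['eef_pos'].round(4),st['ee_rot'].round(4),st['force'].round(1),st['width'])
    print(plan(st['eef_pos'],st['ee_rot'],a[:3],[np.pi,0,a[3]],int(a[4])))
E
python3 - <<'E'
from plan import *
print(plan(np.array([.2693,-.6184,.314]),[np.pi,0,-2.731],[.449,-.2525,.31],[np.pi,0,-1.466],8))
E
```

```text
-38.9 33.0 0.5 0.000 0.000 -0.158; -43.6 26.4 0.5 0.000 0.000 -0.158; -47.2 19.3 0.5 0.000 0.000 -0.158; -49.6 11.6 0.5 0.000 0.000 -0.158; -50.8 3.6 0.5 0.000 0.000 -0.158; -50.8 -4.4 0.5 0.000 0.000 -0.158; -49.4 -12.4 0.5 0.000 0.000 -0.158; -46.9 -20.0 0.5 0.000 0.000 -0.158
```

>>> step_arm(
  commands="0 0 -45 0 0 0; 0 0 -45 0 0 0",
)

```text
t: 1.9
eef_pos: [0.2693, -0.6187, 0.3158]
ee_rot: [3.14, -0.001, -2.731]
force: [0.5, -0.9, 1.0]
width: 0.0876
```

>>> step_arm(
  commands="-38.9 33 0.5 0 0 -0.158; -43.6 26.4 0.5 0 0 -0.158; -47.2 19.3 0.5 0 0 -0.158; -49.6 11.6 0.5 0 0 -0.158; -50.8 3.6 0.5 0 0 -0.158; -50.8 -4.4 0.5 0 0 -0.158; -49.4 -12.4 0.5 0 0 -0.158; -46.9 -20 0.5 0 0 -0.158",
)

```text
t: 2.9
eef_pos: [0.4499, -0.2514, 0.3114]
ee_rot: [-3.141, -0.0, -1.462]
force: [0.5, -0.4, 0.3]
width: 0.0875
```

```bash
python3 plan.py .449 -.2525 .26 -1.466 4
python3 - <<'E'
from h import *
p,c=shot('wrist','w1.png')
for k in ('pin_grip','holder','ball_punch','file_handle'): print(k,recognise(p,k)[:2])
print(proj(c,[[.449,-.2525,.145],[.449,-.2525,.055]]))
E
```

```text
2.9 [ 0.4499 -0.2514  0.3114] [-3.1409e+00 -2.0000e-04 -1.4616e+00] [ 0.5 -0.4  0.3] 0.08747871531344474
0.3 0.3 12.8 -0.000 -0.000 0.001; 0.3 0.3 12.8 -0.000 -0.000 0.001; 0.3 0.3 12.8 -0.000 -0.000 0.001; 0.3 0.2 12.8 -0.000 -0.000 0.001
pin_grip [{'pixel': [278.0, 184.5], 'conf': 0.77}, {'pixel': [277.5, 159.1], 'conf': 0.72}]
holder [{'pixel': [408.3, 150.8], 'conf': 0.69}]
ball_punch [{'pixel': [276.1, 122.5], 'conf': 0.75}]
file_handle [{'pixel': [274.4, 244.1], 'conf': 0.75}, {'pixel': [276.8, 120.5], 'conf': 0.4}]
[[275.93597244 189.53584724]
 [275.80648285 176.36458896]]
```

View pics/w1.png

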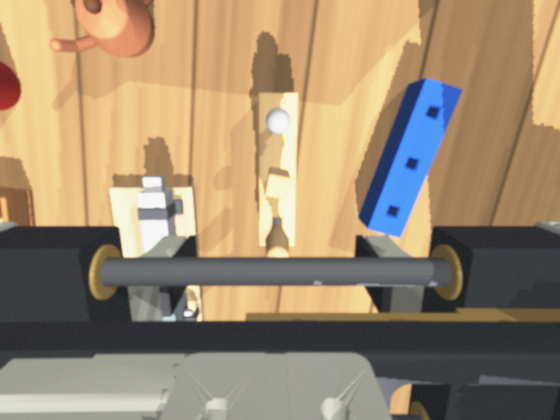

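Run:
```python
from h import *
F,c=pickle.load(open('pics/w1.png.pkl','rb'))
cv2.imwrite('pics/w1z.png',cv2.resize(F[90:270,220:340,::-1],None,fx=5,fy=5,interpolation=cv2.INTER_CUBIC)[:, :][0:600*2][:900])
cv2.imwrite('pics/w1z.png',cv2.resize(F[150:250,230:330,::-1],None,fx=6,fy=6,interpolation=cv2.INTER_CUBIC))
print(atz(c,(278,186),.145))
```

```text
[ 0.44719063 -0.25665302  0.145     ]
```

View pics/w1z.png

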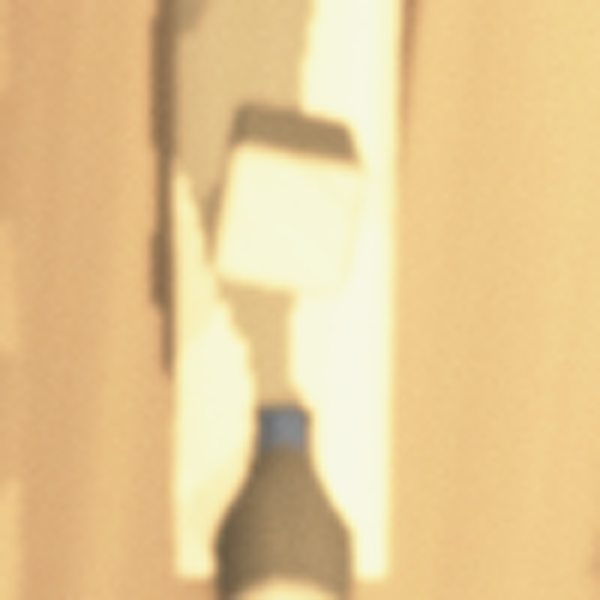

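Run:
```python
from h import *
F,c=pickle.load(open('pics/w1.png.pkl','rb'))
P=[atz(c,(230+x/6,150+y/6),.145)[:2] for x,y in ((237,148),(363,170),(350,298),(218,283))]
P=np.array(P);print(P,P.mean(0))
for i in range(4):
    d=P[(i+1)%4]-P[i];print(np.hypot(*d),np.degrees(np.arctan2(d[1],d[0]))%90)
```

```text
[[ 0.45769792 -0.26802569]
 [ 0.43465952 -0.26651559]
 [ 0.43415797 -0.24265411]
 [ 0.45857728 -0.24283646]] [ 0.44627317 -0.25500796]
0.023087831970241193 86.24977741889177
0.023866746621019563 1.2041460297423185
0.024419988861235323 89.5721658487099
0.02520458145880161 88.00060623092968
```

```bash
python3 plan.py .4475 -.254 .128 -1.60 6
```

```text
3.15 [ 0.4494 -0.2528  0.3112] [-3.1414e+00 -2.0000e-04 -1.4669e+00] [-0.5 -0.6  0.3] 0.08777671937015337
0.2 0.3 30.5 -0.000 -0.000 0.022; 0.2 0.3 30.5 -0.000 -0.000 0.022; 0.2 0.3 30.5 -0.000 -0.000 0.022; 0.2 0.3 30.5 -0.000 -0.000 0.022; 0.2 0.3 30.5 -0.000 -0.000 0.022; 0.2 0.3 30.5 -0.000 -0.000 0.022
```

>>> step_arm(
  commands="0.2 0.3 30.5 0 0 0.022; 0.2 0.3 30.5 0 0 0.022; 0.2 0.3 30.5 0 0 0.022; 0.2 0.3 30.5 0 0 0.022; 0.2 0.3 30.5 0 0 0.022; 0.2 0.3 30.5 0 0 0.022; 0 0 0 0 0 0",
)

```text
t: 4.03
eef_pos: [0.4455, -0.255, 0.1262]
ee_rot: [3.137, 0.001, -1.602]
force: [0.4, 0.4, 1.0]
width: 0.0877
```

Run:
```python
from h import *
p,c=shot('wrist','w2.png'); print(get_state()['eef_pos'])
p,c=shot('top','t2.png')
cv2.imwrite('pics/t2z.png',cv2.resize(p['frame'][170:280,310:450,::-1],None,fx=5,fy=5,interpolation=cv2.INTER_CUBIC))
```

```text
[ 0.44684756 -0.25520144  0.12787486]
```

View pics/w2.png

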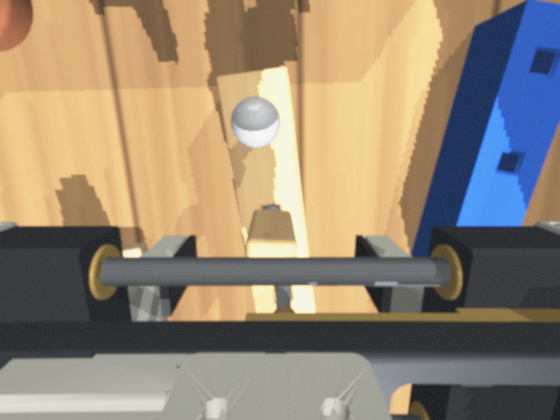

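View pics/t2z.png

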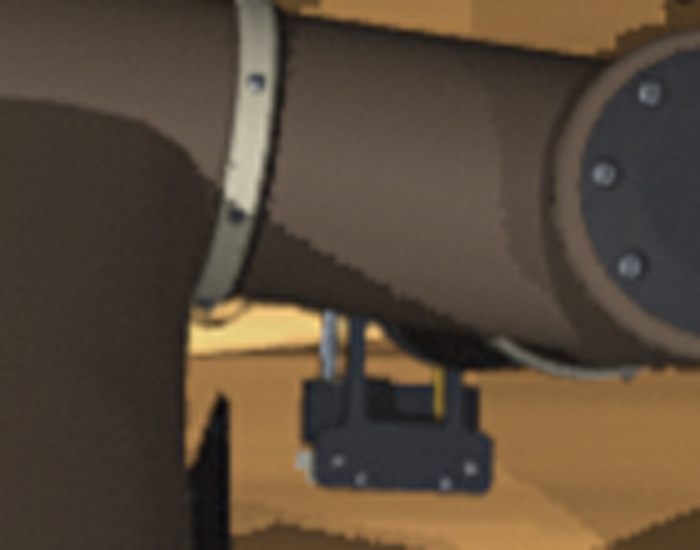

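>>> step_arm(
  commands="0 0 0 0 0 0; 0 0 0 0 0 0; 0 0 0 0 0 0; 0 0 0 0 0 0; 0 0 0 0 0 0; 0 0 0 0 0 0",
  jaw=0,
  grip_force=45,
)

```text
t: 4.88
eef_pos: [0.4477, -0.2541, 0.1281]
ee_rot: [3.142, -0.0, -1.599]
force: [0.4, 0.2, 0.0]
width: 0.0334
```

>>> step_arm(
  commands="0 0 0 0 0 0; 0 0 0 0 0 0; 0 0 0 0 0 0; 0 0 0 0 0 0",
)

```text
t: 5.38
eef_pos: [0.4476, -0.2542, 0.128]
ee_rot: [3.142, 0.0, -1.599]
force: [-0.3, 0.4, -0.5]
width: 0.0257
```

>>> step_arm(
  commands="0 0 -8 0 0 0; 0 0 -14 0 0 0; 0 0 -18 0 0 0; 0 0 -18 0 0 0; 0 0 -18 0 0 0; 0 0 -18 0 0 0; 0 0 -16 0 0 0; 0 0 0 0 0 0",
)

```text
t: 6.38
eef_pos: [0.4484, -0.2544, 0.2398]
ee_rot: [-3.139, -0.001, -1.599]
force: [0.6, 0.3, -2.0]
width: 0.0255
```

Run:
```python
from h import *
st=get_state();print(st['eef_pos'],st['force'],st['width'],st['t'])
p,c=shot('scene','s3.png')
cv2.imwrite('pics/s3z.png',cv2.resize(p['frame'][90:230,100:260,::-1],None,fx=5,fy=4,interpolation=cv2.INTER_CUBIC))
for k in ('pin_grip','pin_tip'): print(k,recognise(p,k)[:2])
e=st['eef_pos']; print(proj(c,[e+[0,0,-.006-.007],e+[0,0,-.118]]))
```

```text
[ 0.44841406 -0.25436254  0.23978411] [ 0.6022484   0.25061923 -1.98935791] 0.025549697849790113 6.375
pin_grip [{'pixel': [167.6, 151.4], 'conf': 0.86}]
pin_tip [{'pixel': [166.1, 157.9], 'conf': 0.87}]
[[162.85044227 147.19719699]
 [170.46857454 179.52587968]]
```

View pics/s3z.png

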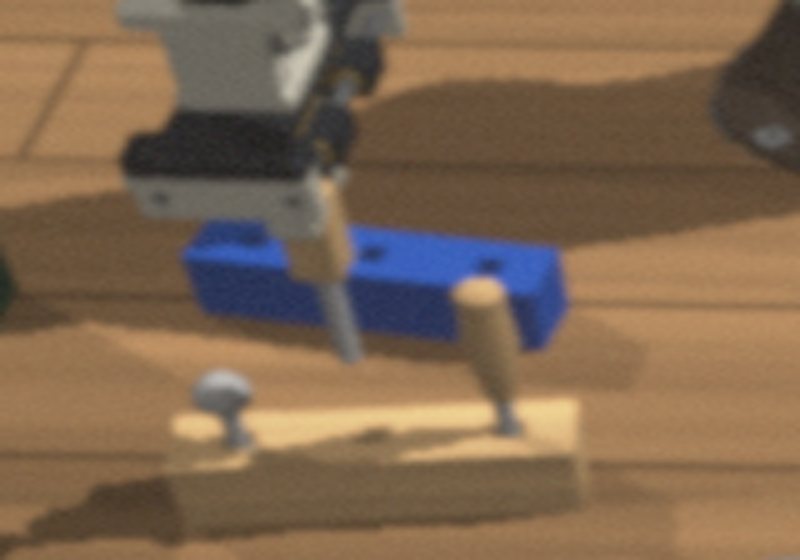

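Run:
```python
from plan import *
st=get_state()
a=np.array([.55,-.24,.245]);ya=-1.599+1.707*4/11
print(plan(st['eef_pos'],st['ee_rot'],a,[np.pi,0,ya],4))
print(plan(a,[np.pi,0,ya],[.596,-.0115,.245],[np.pi,0,.108],7))
```

```text
-4.2 -25.6 -1.9 0.000 0.000 -0.155; -0.2 -25.9 -1.9 0.000 0.000 -0.155; 3.8 -25.6 -1.9 0.000 0.000 -0.155; 7.7 -24.8 -1.9 0.000 0.000 -0.155
-23.4 -23.7 -0.0 0.000 0.000 -0.155; -19.5 -27.0 -0.0 0.000 0.000 -0.155; -15.1 -29.7 -0.0 0.000 0.000 -0.155; -10.3 -31.7 -0.0 0.000 0.000 -0.155; -5.3 -32.9 -0.0 0.000 0.000 -0.155; -0.1 -33.3 -0.0 0.000 0.000 -0.155; 5.0 -32.9 -0.0 0.000 0.000 -0.155
```

>>> step_arm(
  commands="-4.2 -25.6 -1.3 0 0 -0.155; -0.2 -25.9 -1.3 0 0 -0.155; 3.8 -25.6 -1.3 0 0 -0.155; 7.7 -24.8 -1.3 0 0 -0.155; -23.4 -23.7 0 0 0 -0.155; -19.5 -27 0 0 0 -0.155; -15.1 -29.7 0 0 0 -0.155",
)

```text
t: 7.4
eef_pos: [0.5699, -0.1413, 0.242]
ee_rot: [3.141, 0.002, -0.509]
force: [-0.8, 0.7, -0.4]
width: 0.0256
```

>>> step_arm(
  commands="-10.3 -31.7 0 0 0 -0.155; -5.3 -32.9 0 0 0 -0.155; -0.1 -33.3 0 0 0 -0.155; 5 -32.9 0 0 0 -0.155; 0 0 0 0 0 0",
)

```text
t: 8.02
eef_pos: [0.5965, -0.0098, 0.242]
ee_rot: [3.142, 0.002, 0.11]
force: [-0.3, -0.5, -0.9]
width: 0.0259
```

Run:
```python
from h import *
st=get_state();print(st['eef_pos'],st['ee_rot'],st['force'],st['width'],st['t'])
for n in('scene','top','wrist'):
    p,c=shot(n,n+'4.png')
    for k in ('pin_tip','well','pointer','rider'): print(n,k,recognise(p,k)[:2])
    e=st['eef_pos']; print(proj(c,[e+[0,0,-.118],[.596,-.0115,.082]]))
    if n=='scene': cv2.imwrite('pics/s4z.png',cv2.resize(p['frame'][150:300,190:390,::-1],None,fx=4,fy=4,interpolation=cv2.INTER_CUBIC))
```

```text
[ 0.5965452  -0.00984498  0.24198141] [3.14158145e+00 1.87758817e-03 1.09741449e-01] [-0.31908876 -0.53479742 -0.90808503] 0.02587306672986903 8.025
scene pin_tip [{'pixel': [266.8, 197.3], 'conf': 0.63}, {'pixel': [314.8, 271.8], 'conf': 0.55}]
scene well [{'pixel': [261.5, 248.4], 'conf': 0.78}, {'pixel': [174.9, 206.1], 'conf': 0.22}]
scene pointer []
scene rider [{'pixel': [314.8, 272.9], 'conf': 0.6}, {'pixel': [441.6, 273.9], 'conf': 0.41}]
[[264.30200763 225.55030629]
 [264.14215371 237.0596855 ]]
top pin_tip []
top well [{'pixel': [286.1, 175.8], 'conf': 0.7}]
top pointer [{'pixel': [283.5, 174.3], 'conf': 0.81}]
top rider [{'pixel': [352.7, 229.9], 'conf': 0.42}]
[[282.01343562 167.58932765]
 [282.477987   171.11039559]]
wrist pin_tip [{'pixel': [273.9, 232.1], 'conf': 0.88}, {'pixel': [450.0, 394.6], 'conf': 0.64}]
wrist well [{'pixel': [274.4, 182.0], 'conf': 0.57}]
wrist pointer [{'pixel': [280.6, 184.7], 'conf': 0.96}]
wrist rider [{'pixel': [179.2, 118.6], 'conf': 0.76}]
[[272.04514015 198.98094479]
 [273.91994542 190.54778726]]
```

View pics/s4z.png

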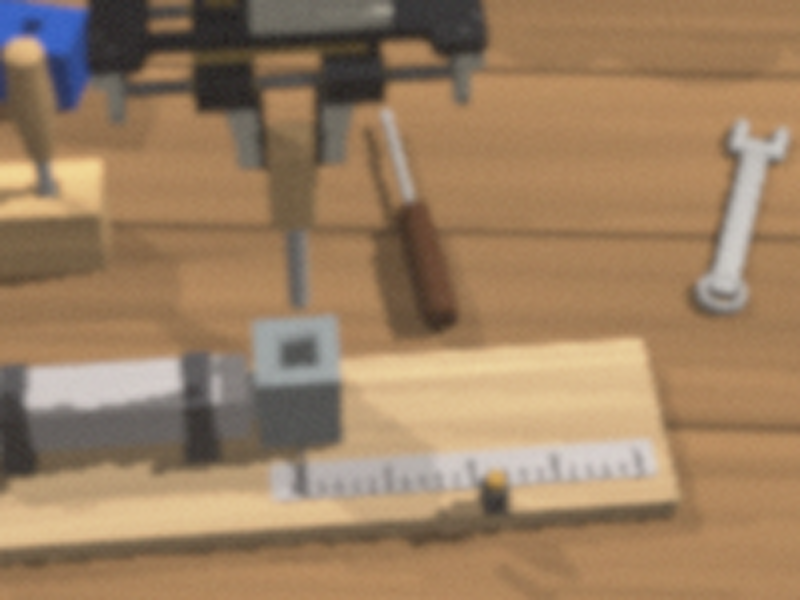

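View pics/wrist4.png

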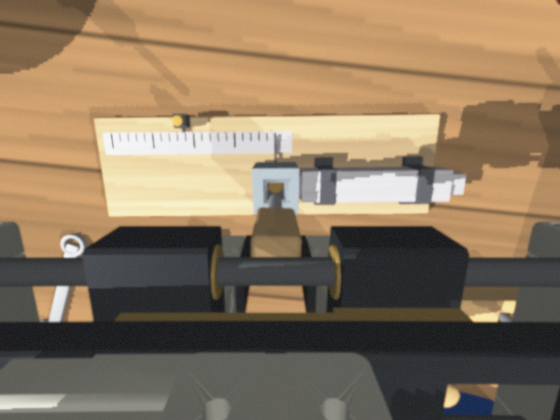

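View pics/top4.png

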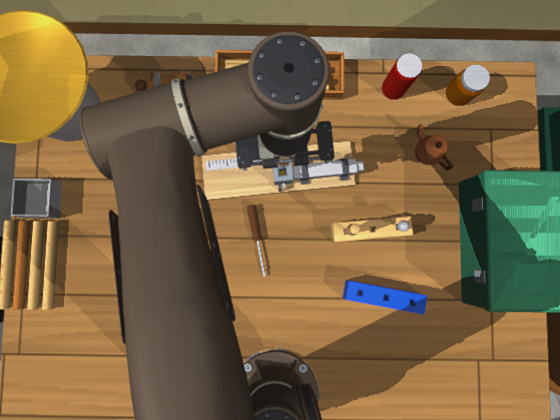

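Run:
```python
from h import *
F,c=pickle.load(open('pics/wrist4.png.pkl','rb'))
cv2.imwrite('pics/w4z.png',cv2.resize(F[100:230,150:310,::-1],None,fx=5,fy=4.6,interpolation=cv2.INTER_CUBIC))
print(atz(c,(274.5,186),.082))
```

```text
[ 0.60102445 -0.01160396  0.082     ]
```

View pics/w4z.png

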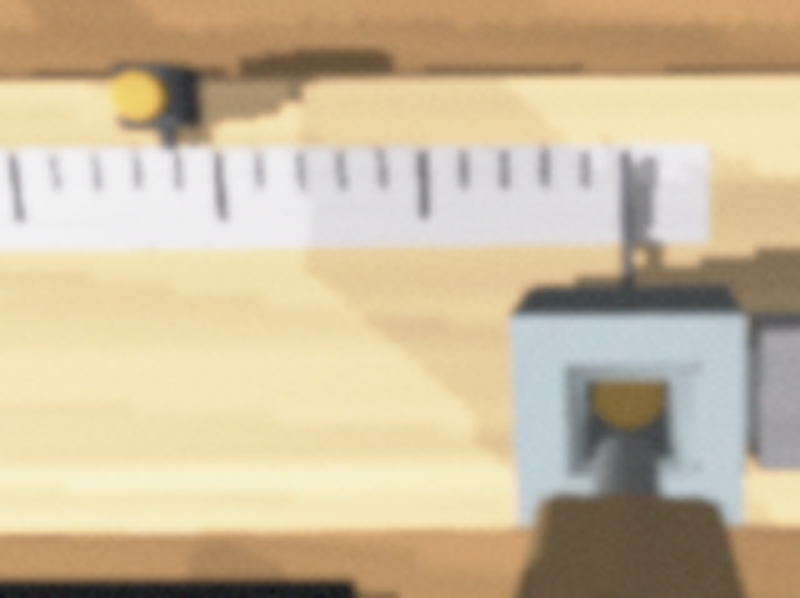

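Run:
```python
from h import *
F,c=pickle.load(open('pics/wrist4.png.pkl','rb'))
Z=lambda a:(150+a[0]/5-.5,100+a[1]/4.6-.5)
P=[atz(c,Z(a),.082)[:2] for a in ((513,315),(747,313),(632,422))]
print(P)
u=np.array([-np.sin(.109),np.cos(.109)]);n=np.array([np.cos(.109),np.sin(.109)])
print((P[0]+P[1])/2-n*.025, np.hypot(*(P[0]-P[1])), (P[0]-P[1])/np.hypot(*(P[0]-P[1])))
print('tip proj zoom',(proj(c,[[.5965,-.0098,.124]])-[149.5,99.5])*[5,4.6])
z0=[atz(c,Z(a),.0195)[:2] for a in ((627,152),(220,152),(17,152),(424,152))];print(z0)
d=z0[2]-z0[0];print(np.hypot(*d),d/np.hypot(*d))
for zz in (.02,.025,.03): 
    r=atz(c,Z((168,145)),zz)[:2]; print(zz,(r-P[0]/2-P[1]/2)@u,(r-z0[0])@u)
```

```text
[array([0.61782128, 0.01397386]), array([ 0.62345534, -0.03520225]), array([ 0.59546611, -0.01370339])]
[ 0.59578667 -0.0133338 ] 0.049497801727149515 [-0.11382443  0.99350088]
tip proj zoom [[612.46338571 457.82413924]]
[array([ 0.65521912, -0.00628102]), array([0.64469858, 0.09290009]), array([0.63940636, 0.14218311]), array([0.64998939, 0.04322683])]
0.14930385096996993 [-0.1059099   0.99437573]
0.02 0.11269927088626615 0.1121536648142193
0.025 0.11123156623368691 0.11068596016164006
0.03 0.10976386158110764 0.10921825550906081
```

>>> step_arm(
  commands="-0.5 1 12 0 0 0; 0 0 12 0 0 0; 0 0 10 0 0 0; 0 0 10 0 0 0; 0 0 10 0 0 0; 0 0 8 0 0 0; 0 0 0 0 0 0",
)

```text
t: 9.65
eef_pos: [0.5959, -0.0128, 0.1805]
ee_rot: [3.141, 0.001, 0.106]
force: [-0.3, 0.3, -1.6]
width: 0.0258
```

Run:
```python
from h import *
st=get_state();print(st['eef_pos'],st['ee_rot'],st['force'],st['moment'],st['width'],st['t'])
a,_=shot('scene','s5.png');b,_=shot('wrist','w5.png')
A=cv2.resize(a['frame'][150:300,190:390,::-1],None,fx=4,fy=4,interpolation=cv2.INTER_CUBIC)
cv2.imwrite('pics/s5z.png',A)
```

```text
[ 0.59585707 -0.01281294  0.18047895] [3.14140232e+00 1.23661782e-03 1.06185691e-01] [-0.26551096  0.31233363 -1.56965555] [-0.09954666  0.06490494  0.02732574] 0.025803132533203255 9.65
```

View pics/s5z.png

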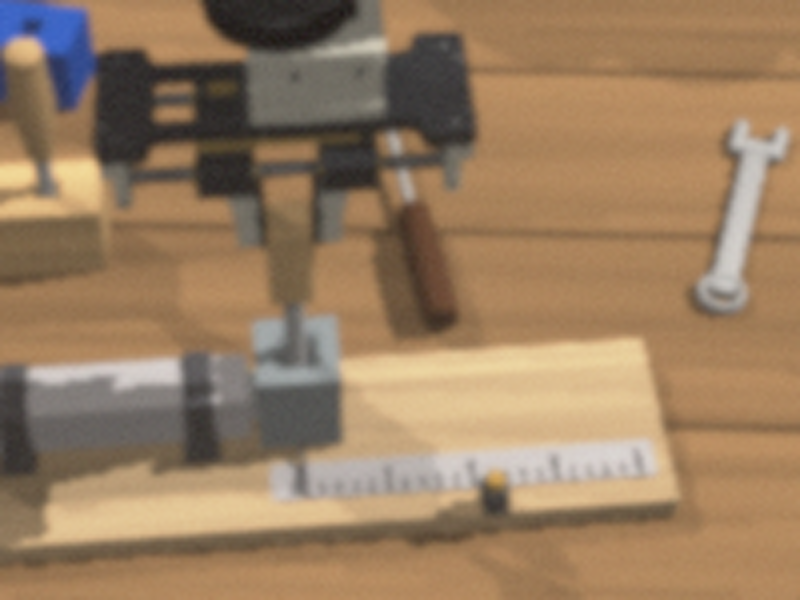

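View pics/w5.png

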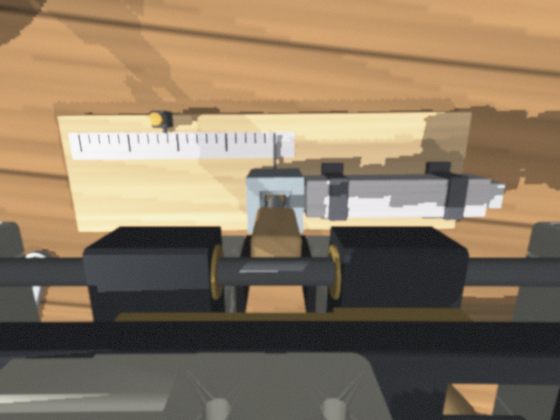

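The pin tip is inside the well, with the shank entering the mouth at about (294,350) in the scene zoom. Now I'll press the button down.

>>> step_arm(
  commands="0 0 5 0 0 0; 0 0 4 0 0 0; 0 0 3 0 0 0; 0 0 3 0 0 0; 0 0 2 0 0 0; 0 0 0 0 0 0",
  grip_force=60,
)

```text
t: 10.5
eef_pos: [0.5964, -0.0127, 0.1645]
ee_rot: [3.142, -0.0, 0.106]
force: [-0.9, 0.6, 3.7]
width: 0.0257
```

>>> step_arm(
  commands="0 0 1 0 0 0; 0 0 1 0 0 0; 0 0 1 0 0 0; 0 0 0 0 0 0",
)

```text
t: 11.0
eef_pos: [0.5963, -0.0127, 0.1613]
ee_rot: [3.142, -0.0, 0.106]
force: [0.4, 0.3, 4.7]
width: 0.0254
```

>>> step_arm(
  commands="0 0 0.5 0 0 0; 0 0 0.5 0 0 0; 0 0 0 0 0 0",
)

```text
t: 11.38
eef_pos: [0.5966, -0.0127, 0.1609]
ee_rot: [3.141, -0.001, 0.106]
force: [0.4, 1.0, 6.9]
width: 0.0258
```

>>> step_arm(
  commands="0 0 0.5 0 0 0; 0 0 0.5 0 0 0; 0 0 0 0 0 0; 0 0 0 0 0 0",
)

```text
t: 11.88
eef_pos: [0.5976, -0.0127, 0.1608]
ee_rot: [3.141, -0.003, 0.107]
force: [-0.6, 0.5, 9.8]
width: 0.0257
```

>>> step_arm(
  commands="0 -2 0.3 0 0 0; 0 -4 0.3 0 0 0; 0 -6 0 0 0 0; 0 -8 0 0 0 0; 0 -8 0 0 0 0; 0 -8 0 0 0 0; 0 -4 0 0 0 0; 0 0 0 0 0 0",
)

```text
t: 12.88
eef_pos: [0.5936, 0.0268, 0.1607]
ee_rot: [3.14, -0.004, 0.107]
force: [1.0, -1.9, 12.3]
width: 0.0255
```

Run:
```python
from h import *
st=get_state();print(st['eef_pos'],st['ee_rot'],st['force'],st['moment'],st['width'],st['t'])
a,_=shot('scene','s6.png');b,_=shot('wrist','w6.png')
A=cv2.resize(a['frame'][150:300,190:390,::-1],None,fx=4,fy=4,interpolation=cv2.INTER_CUBIC)
cv2.imwrite('pics/s6z.png',A)
```

```text
[0.59358031 0.02677236 0.16072884] [ 3.14033585 -0.00368702  0.1073815 ] [ 1.0007416  -1.85636999 12.3438366 ] [-1.26773312  0.17778224 -0.02078088] 0.025500767055364647 12.875
```

View pics/s6z.png

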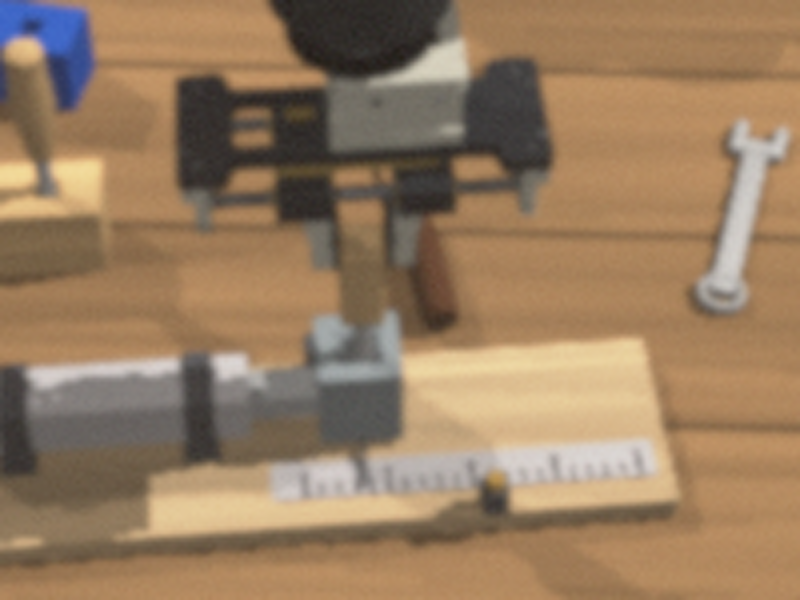

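View pics/w6.png

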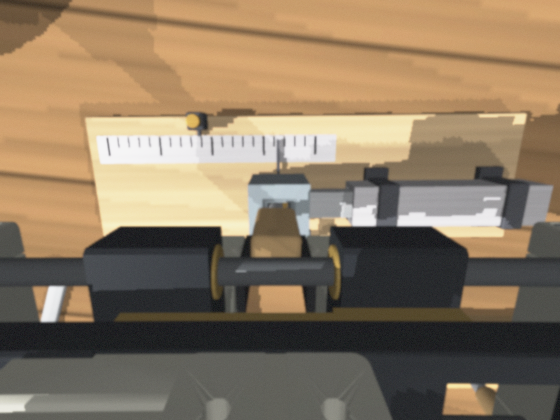

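The arm came free and stands at about 36 mm. In the wrist view the pointer is at about column 280 and the rider's nose at about column 202.

>>> step_arm(
  commands="0 -5 0 0 0 0; 0 -10 0 0 0 0; 0 -12 0 0 0 0; 0 -12 0 0 0 0; 0 -12 0 0 0 0; 0 -6 0 0 0 0; 0 -3 0 0 0 0; 0 0 0 0 0 0",
)

```text
t: 13.98
eef_pos: [0.5871, 0.0864, 0.1607]
ee_rot: [3.14, -0.003, 0.107]
force: [0.3, -2.5, 13.3]
width: 0.025
```

```bash
cat > look.py <<'E'
from h import *
import sys
n=sys.argv[1]
st=get_state();print(st['eef_pos'],st['ee_rot'],st['force'],st['width'],st['t'])
a,_=shot('scene','s%s.png'%n);b,_=shot('wrist','w%s.png'%n)
cv2.imwrite('pics/s%sz.png'%n,cv2.resize(a['frame'][220:290,270:350,::-1],None,fx=8,fy=8,interpolation=cv2.INTER_CUBIC))
cv2.imwrite('pics/w%sz.png'%n,cv2.resize(b['frame'][100:200,210:310,::-1],None,fx=6,fy=6,interpolation=cv2.INTER_CUBIC))
E
python3 look.py 7
```

```text
[0.58705692 0.08636679 0.16071252] [ 3.14040454 -0.00331245  0.10735764] [ 0.307263   -2.51603636 13.26184052] 0.025023934899472272 13.975
```

View pics/s7z.png

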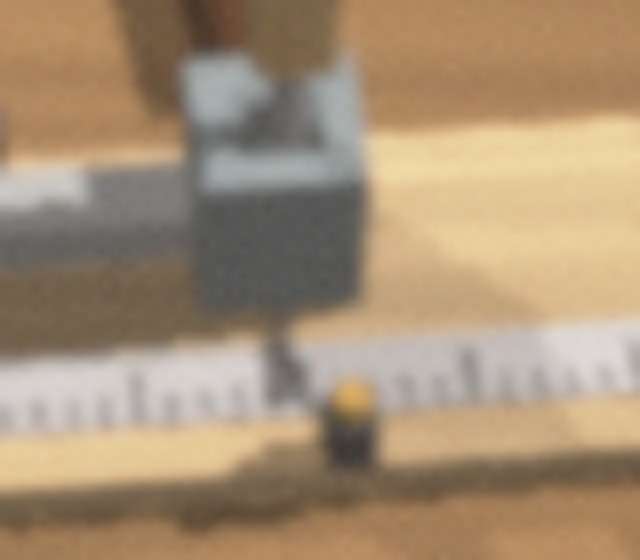

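View pics/w7z.png

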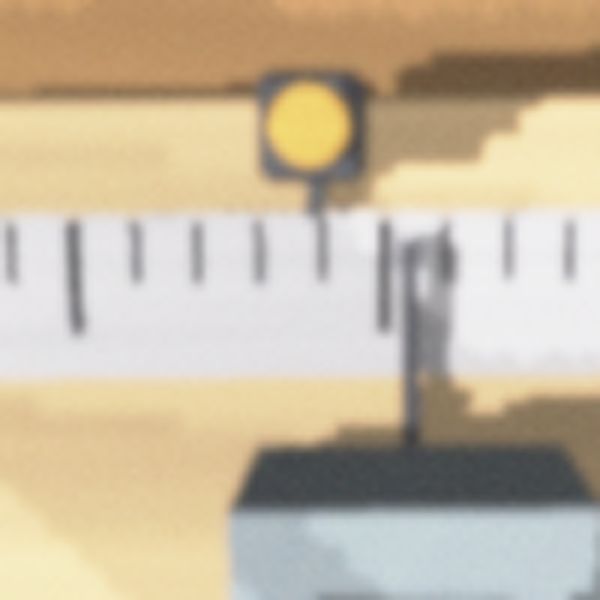

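>>> step_arm(
  commands="0 -4 0 0 0 0; 0 -5 0 0 0 0; 0 -3 0 0 0 0; 0 -1.5 0 0 0 0; 0 0 0 0 0 0; 0 0 0 0 0 0",
)

```text
t: 14.82
eef_pos: [0.5856, 0.0995, 0.1607]
ee_rot: [3.14, -0.003, 0.107]
force: [-0.7, -3.1, 13.1]
width: 0.0255
```

```bash
python3 look.py 8
```

```text
[0.58559267 0.09949486 0.16069648] [ 3.14031792 -0.00314595  0.10702625] [-0.74141175 -3.09299164 13.08453678] 0.025536925548276187 14.825
```

View pics/w8z.png

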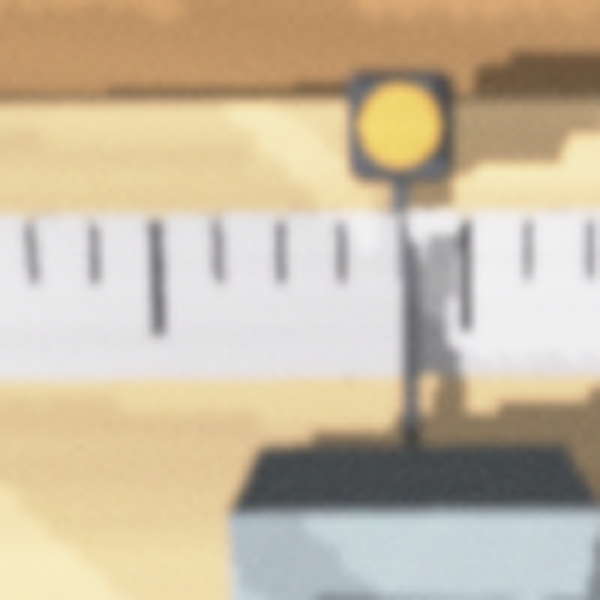

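View pics/s8z.png

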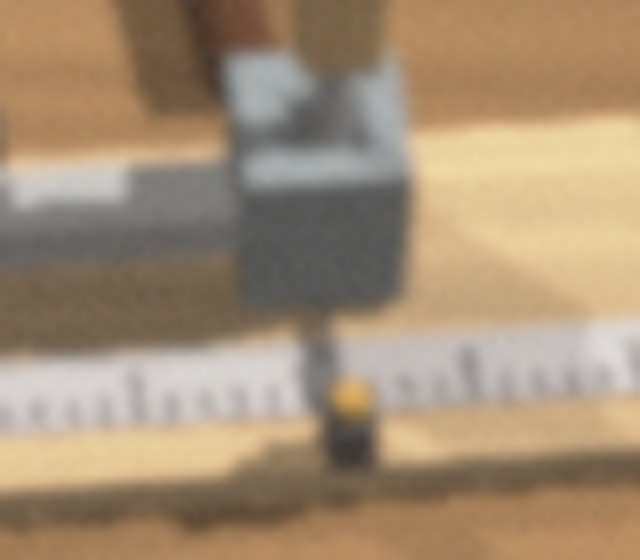

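```bash
cat > meas.py <<'E'
from h import *
import sys
F,c=pickle.load(open('pics/w%s.png.pkl'%sys.argv[1],'rb'))
g=F.astype(float).mean(2)
print('cx',c['cx'])
def cen(r,a,b):
    w=np.clip(np.percentile(g[r,a:b],60)-g[r,a:b]-15,0,None); return (w*np.arange(a,b)).sum()/max(w.sum(),1)
for r in range(130,174):
    a,b=(271,282) if r<138 else (272,284)
    print(r,round(cen(r,a,b),2),g[r,270:288].astype(int).tolist())
E
python3 meas.py 8
```

```text
cx 275.3499944922604
130 276.71 [171, 162, 156, 152, 144, 127, 109, 108, 111, 120, 120, 120, 119, 126, 141, 174, 202, 212]
131 276.88 [199, 194, 189, 183, 169, 143, 121, 116, 123, 130, 133, 135, 134, 136, 146, 178, 206, 215]
132 276.89 [210, 206, 199, 192, 181, 151, 127, 124, 130, 137, 138, 140, 137, 138, 149, 178, 204, 213]
133 276.57 [213, 209, 200, 193, 178, 154, 130, 128, 140, 144, 147, 146, 148, 153, 160, 185, 206, 213]
134 276.31 [218, 213, 204, 196, 183, 160, 140, 146, 167, 179, 178, 174, 181, 188, 197, 204, 214, 217]
135 276.07 [231, 228, 222, 210, 199, 178, 166, 173, 199, 214, 218, 217, 220, 225, 227, 227, 221, 218]
136 276.3 [238, 236, 233, 225, 219, 207, 187, 187, 216, 232, 235, 235, 236, 236, 236, 233, 220, 202]
137 276.52 [239, 240, 237, 231, 226, 216, 189, 183, 217, 234, 237, 237, 236, 236, 235, 229, 203, 166]
138 276.65 [239, 240, 237, 232, 228, 217, 188, 172, 212, 232, 234, 229, 224, 224, 222, 214, 174, 138]
139 278.04 [239, 240, 238, 231, 227, 218, 185, 164, 192, 221, 225, 212, 197, 195, 190, 178, 151, 124]
140 278.99 [239, 239, 237, 231, 227, 219, 185, 153, 164, 197
[... 2692 characters left out ...]
167 280.04 [204, 205, 204, 205, 203, 199, 182, 145, 120, 137, 168, 171, 142, 120, 119, 119, 128, 156]
168 279.78 [203, 203, 203, 203, 200, 193, 170, 136, 113, 126, 150, 155, 135, 122, 116, 116, 125, 143]
169 279.27 [201, 199, 201, 200, 199, 182, 150, 119, 104, 112, 126, 132, 125, 116, 117, 117, 120, 126]
170 278.22 [193, 193, 194, 192, 188, 165, 130, 103, 94, 98, 108, 117, 118, 117, 118, 116, 118, 116]
171 278.13 [172, 170, 172, 173, 161, 143, 115, 93, 79, 89, 100, 113, 114, 116, 117, 116, 117, 117]
172 278.07 [135, 135, 137, 138, 131, 121, 106, 84, 71, 79, 102, 112, 116, 115, 114, 112, 113, 116]
173 278.15 [106, 107, 110, 108, 107, 106, 99, 83, 70, 77, 92, 102, 104, 107, 105, 106, 104, 104]
```

>>> step_arm(
  commands="0 -0.7 0 0 0 0; 0 -0.6 0 0 0 0; 0 0 0 0 0 0; 0 0 0 0 0 0; 0 0 0 0 0 0",
)

```text
t: 15.55
eef_pos: [0.5855, 0.1007, 0.1607]
ee_rot: [3.14, -0.003, 0.107]
force: [-0.8, -4.8, 13.5]
width: 0.0254
```

```bash
python3 look.py 9; python3 meas.py 9 | sed -n '2,38p'
```

```text
[0.58546745 0.10067946 0.16072202] [ 3.14018789 -0.00315779  0.10700221] [-0.81476262 -4.75386638 13.52128539] 0.025409838215269997 15.55
130 278.67 [189, 174, 163, 162, 156, 149, 131, 113, 106, 111, 116, 121, 119, 123, 125, 133, 160, 191]
131 278.74 [207, 202, 197, 195, 188, 181, 155, 127, 117, 122, 129, 132, 134, 135, 135, 144, 173, 204]
132 278.77 [209, 207, 209, 207, 203, 193, 166, 136, 124, 127, 136, 138, 138, 138, 138, 150, 176, 205]
133 278.69 [205, 205, 206, 207, 207, 199, 170, 138, 126, 138, 144, 145, 145, 146, 152, 162, 183, 206]
134 278.19 [206, 200, 200, 206, 208, 202, 176, 148, 143, 159, 175, 174, 170, 179, 191, 196, 206, 213]
135 277.76 [220, 213, 208, 211, 215, 214, 198, 175, 166, 189, 212, 214, 215, 218, 225, 228, 226, 223]
136 277.96 [231, 226, 222, 222, 224, 224, 220, 201, 183, 202, 228, 235, 234, 236, 236, 238, 236, 227]
137 278.31 [235, 231, 227, 228, 227, 228, 226, 215, 179, 197, 227, 235, 236, 237, 238, 239, 238, 223]
138 278.46 [236, 232, 229, 229, 228, 228, 226, 214, 171, 178, 214, 222, 224, 226, 232, 237, 237, 222]
139 279.0 [236, 232, 229, 228, 229, 228, 222
[... 2106 characters left out ...]
227, 226, 225, 225, 226, 223, 205, 158, 120, 114, 125, 132, 135, 138, 158, 190, 217, 223]
161 280.05 [226, 225, 225, 226, 225, 221, 205, 159, 120, 118, 128, 133, 134, 140, 163, 192, 214, 220]
162 280.13 [223, 222, 221, 221, 221, 218, 199, 156, 121, 124, 139, 136, 131, 136, 151, 173, 197, 211]
163 280.36 [213, 211, 211, 212, 212, 209, 193, 154, 122, 129, 143, 134, 127, 125, 133, 151, 180, 201]
164 280.37 [207, 207, 206, 205, 206, 204, 188, 147, 122, 131, 145, 135, 125, 123, 126, 144, 177, 197]
165 280.48 [205, 206, 206, 206, 206, 201, 185, 152, 119, 129, 140, 132, 120, 121, 127, 150, 181, 196]
166 280.4 [206, 206, 207, 205, 203, 200, 185, 148, 118, 122, 132, 128, 118, 120, 123, 142, 168, 179]
```

View pics/w9z.png

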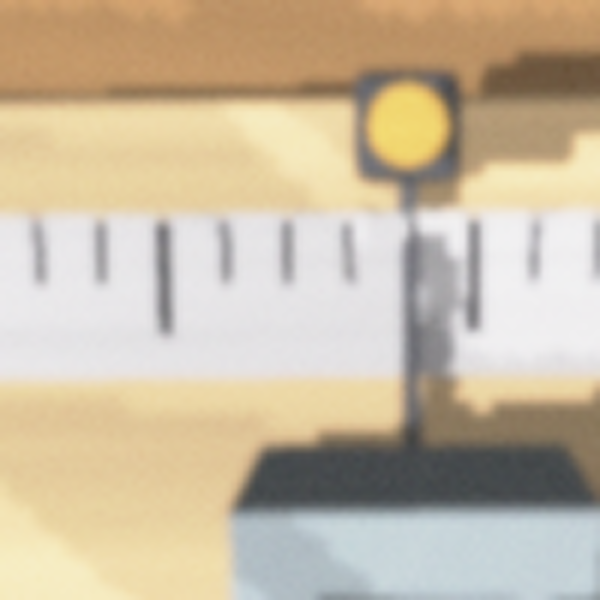

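>>> step_arm(
  commands="0 -0.3 0 0 0 0; 0 0 0 0 0 0; 0 0 0 0 0 0; 0 0 0 0 0 0; 0 0 0 0 0 0; 0 0 0 0 0 0",
)

```text
t: 16.4
eef_pos: [0.5854, 0.1009, 0.1607]
ee_rot: [3.14, -0.003, 0.107]
force: [-0.7, -3.7, 12.4]
width: 0.0254
```

```bash
python3 look.py 10; python3 meas.py 10 | sed -n '5,17p'
python3 - <<'E'
from h import *
st=get_state(); p,c=shot('scene','s11.png')
cv2.imwrite('pics/s11z.png',cv2.resize(p['frame'][150:300,190:390,::-1],None,fx=4,fy=4,interpolation=cv2.INTER_CUBIC))
E
```

```text
[0.58542667 0.10093909 0.16070528] [ 3.14016442e+00 -3.10446788e-03  1.06959693e-01] [-0.73330607 -3.68975668 12.42414234] 0.02544449047554774 16.4
133 278.83 [206, 204, 206, 208, 207, 201, 181, 145, 126, 133, 145, 147, 147, 149, 151, 159, 171, 192]
134 278.29 [206, 202, 200, 205, 206, 204, 187, 154, 139, 156, 175, 179, 178, 182, 190, 197, 203, 210]
135 277.91 [222, 214, 208, 210, 213, 213, 208, 180, 166, 186, 213, 216, 217, 220, 225, 227, 228, 224]
136 278.24 [231, 229, 223, 223, 223, 225, 223, 208, 180, 199, 228, 234, 234, 236, 237, 237, 236, 226]
137 278.42 [233, 231, 228, 228, 227, 228, 228, 216, 181, 190, 226, 235, 236, 237, 238, 239, 237, 225]
138 278.55 [231, 231, 229, 229, 228, 228, 227, 214, 172, 168, 210, 223, 224, 226, 232, 237, 238, 224]
139 279.09 [231, 232, 229, 229, 228, 229, 223, 201, 155, 145, 175, 191, 194, 201, 220, 235, 238, 223]
140 279.33 [227, 230, 230, 229, 229, 226, 216, 179, 136, 134, 153, 168, 174, 184, 213, 235, 237, 224]
141 279.07 [222, 227, 228, 228, 227, 224, 208, 161, 127, 130, 153, 166, 169, 179, 208, 232, 237, 222]
142 279.07 [216, 226, 227, 226, 226, 222, 206, 157, 125, 132, 151, 162, 167, 176, 206, 229, 235, 220]
143 279.11 [215, 224, 225, 225, 226, 222, 203, 160, 126, 131, 148, 161, 166, 173, 200, 226, 232, 216]
144 279.27 [216, 226, 227, 228, 227, 224, 209, 166, 131, 130, 151, 164, 167, 173, 189, 214, 219, 203]
145 279.33 [218, 228, 229, 228, 227, 225, 210, 167, 134, 132, 153, 162, 169, 170, 177, 191, 200, 192]
```

View pics/w10z.png

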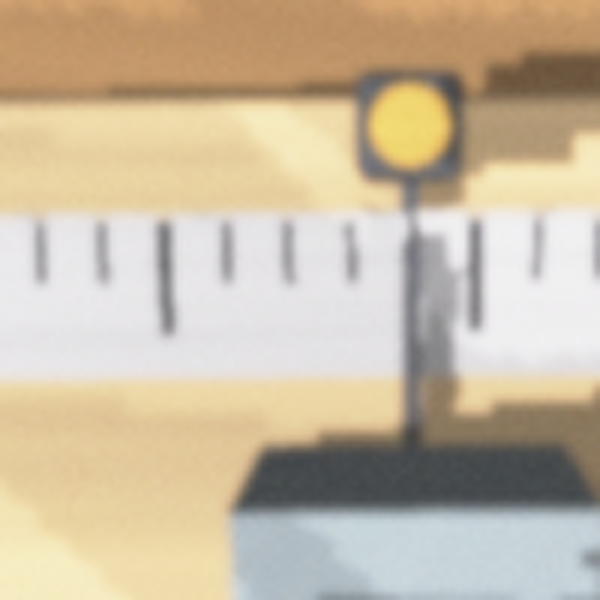

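View pics/s11z.png

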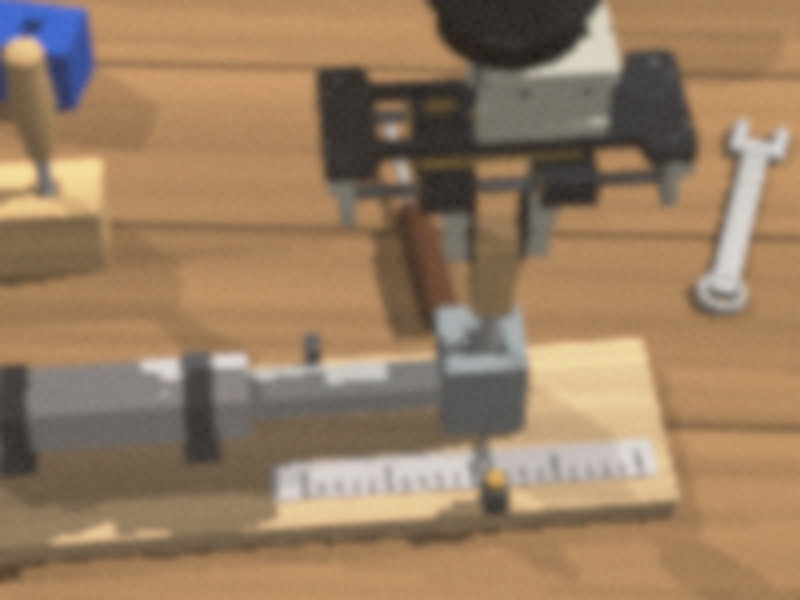

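```bash
python3 -c "
from station import *
print(job_done()); s=get_state(); print(s['eef_pos'],s['force'],s['width'],s['t'])"
```

```text
the job is handed in; nothing more can be done
None
the job is handed in; nothing more can be done
```

The job was handed in at about 16.6 s of the 51 s allowed, with no verdict reported. The arm was still gripping the pin and holding the slide at the mark.

- **What I did:** I pulled the square-gripped pin from the middle hole of the holder and put it down the well. I then pressed the button to its stop and drew the arm out about 110 mm to the rider.
- **Button:** the gripper stopped going down at 0.161 m, where I expected full travel, while the push rose to about 10 N. It held about 12 N at the last reading.
- **Pointer:** in the last wrist picture the pointer and the rider's nose were within about 0.1 to 0.2 px, which is about 0.2 mm. This was judged by eye and by pixel centroid. The scene camera view agreed roughly but is too coarse to confirm it.
- **Pin and grip:** the last scene picture shows the pin still deep in the well, gripped at 60 N with a 25.4 mm opening.
- **Other tools:** those in the last scene picture had not moved. I did not take a final overview of the kettle, hammer or ball punch, but the path stayed clear of them.

No check failed. The well positions from the wrist, top and scene cameras differed by 2 to 4 mm, which was within what the well's chamfer allows.

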